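# Charge the colour tray for the pick-up kiln

### The job

Get the pick-up kiln's tray ready: lay each of the four coloured glass bars (blue, green, yellow, red) in the rod rest whose chip has the same colour, down in both of its V saddles and about centred lengthwise so that it cannot roll. Set the glass down, never drop it, and leave the white bar and the black graphite rod lying where they are, for they do not go in the kiln.

Things in the scene. Friction and masses are not known exactly. Their poses are not given: they have to be found in the camera images.
- blue_bar: Loose round bar of cobalt-blue glass with paler cut ends, 28 mm diameter, 100 mm long, 130 to 200 g. Origin at its middle, on its axis; x along the bar. Like all the bars it lies flat at any yaw on a grey-brown fixed millboard (280 x 420 mm, top 6 mm above the bench) and can roll.
- green_bar: Loose round bar of leaf-green glass with paler cut ends, 28 mm diameter, 100 mm long, 130 to 200 g. Origin at its middle, on its axis; x along the bar. On the millboard, axis 14 mm above it.
- yellow_bar: Loose round bar of yellow glass with paler cut ends, 28 mm diameter, 100 mm long, 130 to 200 g. Origin at its middle, on its axis; x along the bar. On the millboard; neighbours' middles are at least 105 mm away.
- red_bar: Loose round bar of red glass with paler cut ends, 28 mm diameter, 100 mm long, 130 to 200 g. Origin at its middle, on its axis; x along the bar. On the millboard.
- blue_rest: Fixed steel rod rest with a blue chip (27 mm disc, 6 mm high, at x +67 mm). Origin: underside, midway between its saddles; x along the Vs to the chip, z up. Flat bar 30 mm wide, 3 thick, x -38 to +82 mm, with two 90-degree V saddles, 12 mm long, at x -32 and +32 mm (52 mm gap for the fingers). Inside corner of the Vs 9 mm up, arms 27 mm high and 20 mm out to each side.
- green_rest: Fixed steel rod rest with a green chip (27 mm disc, 6 mm high, at x +67 mm). Origin: underside, midway between its saddles; x along the Vs to the chip, z up. Built as the blue rest. Laid in it, a bar lies along x with its axis 29 mm above the origin.
- yellow_rest: Fixed steel rod rest with a yellow chip (27 mm disc, 6 mm high, at x +67 mm). Origin: underside, midway between its saddles; x along the Vs to the chip, z up. Built as the blue rest. All four stand in one fixed shallow brown tray, 290 x 250 mm, rim 15 mm high and at least 55 mm from a rest's middle; its floor, under the rests, is 3 mm above the bench.
- red_rest: Fixed steel rod rest with a red chip (27 mm disc, 6 mm high, at x +67 mm). Origin: underside, midway between its saddles; x along the Vs to the chip, z up. Built as the blue rest. In the tray the rests' middles are about 100 mm apart sideways and 135 mm lengthwise.
- white_bar: Loose round bar of opaque white glass, the size of the coloured ones (28 mm diameter, 100 mm long, 160 g), on the same millboard. Origin at its middle, on its axis; x along the bar. There is no rest for it.
- graphite_rod: Loose matt black graphite shaping rod, a tool the size of the bars (28 mm diameter, 100 mm long, 110 g), on the same millboard. Origin at its middle, on its axis; x along the rod. No rest for it. Other tools and bricks lie over 0.75 m ahead of the robot or far to the sides.
There are look-alikes about, which are no part of the job. There is more than one size of the yellow_bar; the one meant has the size given above.

How it is judged:
At the end, for the whole second after the job is handed in: Each coloured bar rests in the rest of its colour: middle within 12 mm lengthwise and 6 mm sideways of the rest's middle, axis 24.5 to 33.5 mm above the rest's underside, within 0.12 rad of the Vs. White bar and graphite rod within 20 mm of where they lay (x of blue_bar in the frame of blue_rest between -0.012 and 0.012 m and y of blue_bar in the frame of blue_rest between -0.006 and 0.006 m and z of blue_bar in the frame of blue_rest between 0.0245 and 0.0335 m and angle between the x axis of blue_bar and the x axis of blue_rest, either way round below 0.12 rad and linear speed of each of blue_bar, green_bar, yellow_bar, red_bar below 0.02 m/s and angular speed of each of blue_bar, green_bar, yellow_bar, red_bar below 0.3 rad/s and x of green_bar in the frame of green_rest between -0.012 and 0.012 m and y of green_bar in the frame of green_rest between -0.006 and 0.006 m and z of green_bar in the frame of green_rest between 0.0245 and 0.0335 m and angle between the x axis of green_bar and the x axis of green_rest, either way round below 0.12 rad and x of yellow_bar in the frame of yellow_rest between -0.012 and 0.012 m and y of yellow_bar in the frame of yellow_rest between -0.006 and 0.006 m and z of yellow_bar in the frame of yellow_rest between 0.0245 and 0.0335 m and angle between the x axis of yellow_bar and the x axis of yellow_rest, either way round below 0.12 rad and x of red_bar in the frame of red_rest between -0.012 and 0.012 m and y of red_bar in the frame of red_rest between -0.006 and 0.006 m and z of red_bar in the frame of red_rest between 0.0245 and 0.0335 m and angle between the x axis of red_bar and the x axis of red_rest, either way round below 0.12 rad and distance of each of white_bar, graphite_rod from where it was at the start of the episode below 0.02 m); the robot touches nothing.
It fails at once if the white bar is shifted more than 20 mm from where it lay (distance of white_bar from where it was at the start of the episode above 0.02 m).
It fails at once if the graphite rod is shifted more than 20 mm from where it lay (distance of graphite_rod from where it was at the start of the episode above 0.02 m).
It fails at once if a glass bar is dropped: faster than 0.6 m/s (a fall of about 18 mm) with no finger on it ((linear speed of blue_bar above 0.6 m/s and contact force between the fingers and blue_bar below 0.05 N) or (linear speed of green_bar above 0.6 m/s and contact force between the fingers and green_bar below 0.05 N) or (linear speed of yellow_bar above 0.6 m/s and contact force between the fingers and yellow_bar below 0.05 N) or (linear speed of red_bar above 0.6 m/s and contact force between the fingers and red_bar below 0.05 N)).
It also fails if it takes over 106 s, if anything falls off the work surface, if the arm or the gripper's body presses on something with over 40 N, if the wrist force passes 120 N, or if a joint passes its speed limit or range.

### The arm

A 6-joint arm with a two-finger parallel gripper is mounted at the origin on the work surface. World frame = base frame: x ahead of the robot, y to its left, z up, the work surface at z = 0. Lengths are in m, angles in rad, forces in N, time in s.
With the tool pointing down it reaches from about 0.4 to 0.825 m from the base axis. Payload 7 kg.
Tool frame: the origin (TCP) lies midway between the tips of the shut fingers; the grasp point (between the pads) lies 19 mm behind it; z points along the fingers, y is the line along which they close (so a half turn about z gives the same grasp; the last joint's range is limited). The gripper opens to 88 mm and grips with 3 to 60 N. Pads are 19 mm wide; open, the fingers measure 130 mm over their backs; the gripper's body (78 mm by 193 mm) begins 47 mm behind the grasp point.
Start: joints at [1.404, 0.359, 0.012, 0, -1.224, -0.288], TCP at [0.297, 0.606, 0.227] pointing down, gripper open.
Joint ranges: [-3.07, 3.07], [-1.43, 2.12], [-1.02, 1.25], [-3.03, 1.67], [-3.05, -0], [-3.03, 3.03]. Speed limits (rad/s): [2.39, 2.39, 3.01, 3.14, 3.14, 3.14].

### API

Orientations are given as a unit quaternion [x, y, z, w].
In Python, from workcell import bot gives the robot as it stands.
- The arm moves only by the tool step_arm, never from a script. Its argument "series" is a list of rows, each an object with "xyz": the shift along the tool's x, y, z in cm, a list of three; "rotation": the turn, a rotation vector about the tool's x, y, z in rad, a list of three; "claw": the opening, from 0 (shut) to 1 (fully open). A call has 1 to 5 rows; each row is the pose to reach, as a shift and turn from the pose commanded when the call began, along the tool's axes at that moment; what a row does not reach only later rows make up. A row lasts 1/8 s, in which the tool goes at most 62.5 mm and 10.7 degrees, less where a joint would pass 70% of its speed; a pose out of reach is approached as far as the arm can. A call with a gripper value outside its range is refused whole. The fingers move at their own pace and stop on an object; the grip force is fixed at half the most. Time passes only in rows, so rows that repeat a pose let the fingers close. It gives the time, the measured TCP pose, the force, the opening and the grip force at its end, in the units of the state.
- bot.get_obs(): the state, without advancing time (a new reading comes with each control period).
- bot.get_image(name): name is "scene" or "top"; returns a dict with "image" (420x560x3 uint8, blue, green, red), "depth" (420x560 float32, m along the optical axis (not along the pixel's ray), 0 where there is no reading), "K" (3x3 intrinsics, pixels), "world_from_camera" (4x4, takes a point from camera to world coordinates). Camera axes: x right, y up, looking along -z (the intrinsics and any distortion apply to the point x, -y, -z); pixel columns grow to the right and rows downward; lengths in m; the calibration is good to about 2 mm. A picture is of the moment at which its call begins.
- bot.finish_job(): hands the job in; it is judged then, once.
The state is a dict: "time": time; "q": joint angles; "joint_vel": joint speeds; "joint_efforts": joint torques, N m; "ee_pos": TCP position; "tool_rot": TCP orientation; "wrist_force": force on the tool from outside, world axes, zero at the start; "torque": the same for the moment, N m; "grip_width": opening from 0.0 (shut) to 1.0 (fully open); "finger_force": force on a finger pad.
Only numpy, scipy, OpenCV 4.12 (cv2) and the standard library are available. Lean on these libraries where they do the work, as an engineer would, in place of code of your own. Each camera call takes 0.05 s, during which the arm holds its last target. There are 200 camera calls.

## Working session

There is one attempt and no reset: what is moved stays moved. The work goes in short steps, Python scripts to look and compute and a tool call to move; the robot and the scene stay as the last step left them, time stands still between calls to the robot, and variables do not carry over. Pictures are saved under pics/ and viewed, at most 14 in all, crops included, and the job is handed in when it is done.

Besides the shell and the picture viewer there is one more tool, called after "Request:" in YAML: its name, and indented under it one key for each argument. step_arm: Moves the arm, as the interface text tells. Its arguments: {"type":"object","properties":{"series":{"type":"array","items":{"type":"object","properties":{"xyz":{"type":"array","items":{"type":"number"}},"rotation":{"type":"array","items":{"type":"number"}},"claw":{"type":"number"}}}}},"required":["series"]}

```bash
mkdir -p pics
python3 - <<'E'
from workcell import bot
import cv2,numpy as np
o=bot.get_obs();print(o)
for n in("scene","top"):
    d=bot.get_image(n);cv2.imwrite(f"pics/{n}0.png",d["image"]);np.savez(f"{n}0.npz",**d);print(n,d["K"],d["world_from_camera"],(d["depth"]>0).mean())
E
```

```text
{'time': 0.0, 'q': array([ 1.40412755e+00,  3.59386289e-01,  1.10721207e-02, -3.42653392e-04,
       -1.22404574e+00, -2.88073155e-01]), 'joint_vel': array([-1.36950323e-03,  1.02664211e-03,  7.47062406e-04,  6.61243107e-05,
       -4.08034176e-04, -5.49541952e-04]), 'joint_efforts': array([ 2.79076034e-03, -5.82726574e+01,  2.93047732e+01,  6.99658647e+00,
        6.97416253e-03, -1.46059956e-04]), 'ee_pos': array([0.29631334, 0.60596877, 0.22563016]), 'tool_rot': array([ 9.74248925e-01, -2.25473712e-01, -1.13360141e-04,  7.90122991e-04]), 'wrist_force': array([ 0.62318968,  0.31008816, -0.24370186]), 'torque': array([-0.02728654,  0.03420735,  0.01474346]), 'finger_force': 0.0, 'grip_width': 0.9999850129355368}
scene [[464.59579713   0.         278.95997892]
 [  0.         464.59579713 207.44753812]
 [  0.           0.           1.        ]] [[ 0.6409178  -0.3997798   0.65528657  1.22395937]
 [ 0.76759707  0.33865394 -0.5441583  -0.66561824]
 [-0.00437188  0.85175678  0.52391914  0.6988608 ]
 [ 0.          0.          0.          1.        ]] 0.9960544217687075
top [[476.72702964   0.         284.75125599]
 [  0.         476.72702964 214.53955493]
 [  0.           0.           1.        ]] [[-0.00180155  0.9851303  -0.17179941  0.26624823]
 [-0.9995953   0.00310334  0.02827726  0.01455268]
 [ 0.02838994  0.17178083  0.98472603  1.0428084 ]
 [ 0.          0.          0.          1.        ]] 0.9961224489795918
```

View pics/top0.png

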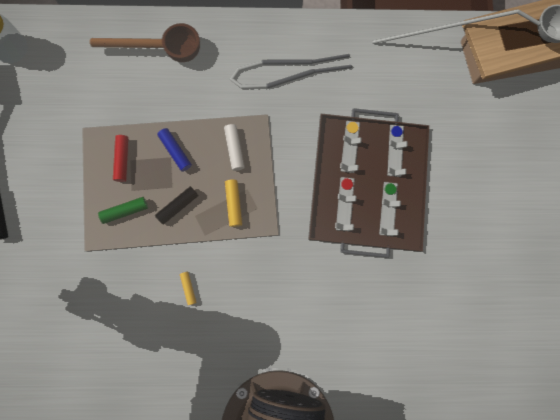

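View pics/scene0.png

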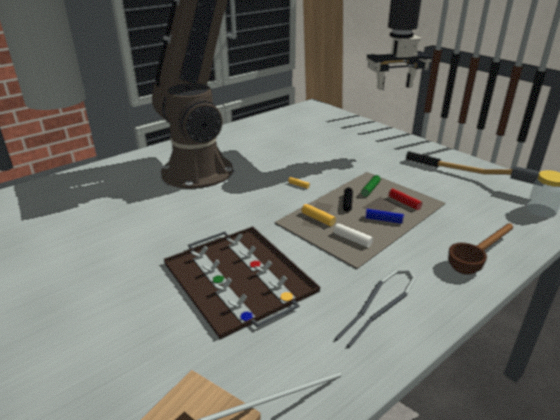

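The top view shows the millboard with red (120,157), blue (174,149), white (234,147), green (123,210), black (177,205) and yellow (233,203). A short yellow look-alike lies off the board at (188,288). The tray's chips are yellow (353,128), blue (397,131), red (347,184) and green (391,189). I pick the yellow bar on the board at (233,203), because it matches the stated size and position.

```bash
cat > h.py <<'E'
import cv2,numpy as np
def pts(d):
    dep=d["depth"];h,w=dep.shape;v,u=np.mgrid[:h,:w];K=d["K"]
    c=np.stack([(u-K[0,2])/K[0,0]*dep,-(v-K[1,2])/K[1,1]*dep,-dep],-1)
    T=d["world_from_camera"];return c@T[:3,:3].T+T[:3,3]
def ray(d,uv,z):
    K=d["K"];T=d["world_from_camera"];uv=np.atleast_2d(np.asarray(uv,float))
    c=np.stack([(uv[:,0]-K[0,2])/K[0,0],-(uv[:,1]-K[1,2])/K[1,1],-np.ones(len(uv))],-1)@T[:3,:3].T
    return T[:3,3]+c*((z-T[2,3])/c[:,2])[:,None]
R={'red':[(0,10),(170,180)],'yellow':[(18,34)],'green':[(45,75)],'blue':[(108,130)]}
def mask(im,c):
    hsv=cv2.cvtColor(im,cv2.COLOR_BGR2HSV)
    return sum(cv2.inRange(hsv,(a,140,50),(b,255,255)) for a,b in R[c])
def blobs(d,c,amin=40):
    n,l,s,cc=cv2.connectedComponentsWithStats(mask(d["image"],c))
    return [(s[i,4],cc[i],np.argwhere(l==i)[:,::-1]) for i in range(1,n) if s[i,4]>=amin]
def axis(p):
    p=p[:,:2];m=p.mean(0);w,V=np.linalg.eigh(np.cov((p-m).T));a=np.arctan2(V[1,1],V[0,1])
    e=(p-m)@V
    return m,(a+np.pi/2)%np.pi-np.pi/2,np.ptp(e[:,1]),np.ptp(e[:,0]),m+V[:,1]*(e[:,1].max()+e[:,1].min())/2
E
python3 - <<'E'
from h import *
np.set_printoptions(precision=4,suppress=True)
t=dict(np.load("top0.npz"));s=dict(np.load("scene0.npz"));P=pts(t)
for nm,d in(('top',t),('scene',s)):
  for c in R:
    for a,cc,px in blobs(d,c):
        m,an,L,W,mm=axis(ray(d,px,.02))
        if not(.2<m[0]<.8 and abs(m[1])<.5):continue
        print(nm,c,a,cc.round(1),m,"yaw %.3f L %.3f W %.3f"%(an,L,W),'chip@.012',ray(d,cc,.012)[0,:2],'@.009',ray(d,cc,.009)[0,:2])
print('board z',P[180:190,140:160,2].mean(),P[180:190,140:160,2].std(),'tray',P[235:245,345:370,2].mean())
chips={c:[b for b in blobs(t,c) if b[1][0]>300 and b[1][0]<430 and b[1][1]>100] for c in R}
for c,b in chips.items():
    q=ray(t,b[0][1],.012)[0,:2]; print(c,'chip z',P[b[0][2][:,1],b[0][2][:,0],2].mean())
    D=P[...,:2]-q
    M=(P[...,2]>.02)&(P[...,2]<.036)&(D[...,0]<-.015)&(D[...,0]>-.115)&(abs(D[...,1])<.04)
    p=P[M];m,an,L,W,mm=axis(p);print(' arms n',len(p),m,mm,'yaw %.3f L%.3f W%.3f'%(an,L,W),'chipdir',np.arctan2(*(q-mm)[::-1]),'dist',np.linalg.norm(q-mm))
im=cv2.resize(t["image"][105:260,75:435],None,fx=2.2,fy=2.2,interpolation=cv2.INTER_CUBIC);cv2.imwrite("pics/crop.png",im)
E
```

```text
top red 456 [119.2 157.5] [0.5712 0.3497] yaw 0.023 L 0.100 W 0.024 chip@.012 [0.5735 0.3523] @.009 [0.5744 0.3533]
top red 86 [346.8 183.7] [ 0.5143 -0.1523] yaw -1.209 L 0.022 W 0.023 chip@.012 [ 0.5163 -0.1536] @.009 [ 0.517  -0.1541]
top yellow 87 [352.2 127.1] [ 0.6459 -0.1677] yaw -0.234 L 0.024 W 0.024 chip@.012 [ 0.6488 -0.1692] @.009 [ 0.65   -0.1697]
top yellow 534 [232.7 202.3] [0.4715 0.0987] yaw 0.114 L 0.101 W 0.026 chip@.012 [0.473  0.0994] @.009 [0.4736 0.0996]
top yellow 227 [187.3 288.1] [0.2866 0.1912] yaw 0.293 L 0.067 W 0.015 chip@.012 [0.2867 0.1926] @.009 [0.2867 0.1931]
top green 68 [390.4 188.9] [ 0.5031 -0.2489] yaw 1.462 L 0.020 W 0.019 chip@.012 [ 0.5049 -0.251 ] @.009 [ 0.5056 -0.2517]
top blue 79 [396.4 130.9] [ 0.6377 -0.2681] yaw -0.665 L 0.023 W 0.022 chip@.012 [ 0.6406 -0.2703] @.009 [ 0.6416 -0.2711]
top blue 373 [172.5 148.9] [0.5916 0.234 ] yaw 0.588 L 0.100 W 0.020 chip@.012 [0.5941 0.2356] @.009 [0.595  0.2363]
scene red 287 [404.2 198.5] [0.5692 0.3457] yaw -0.105 L 0.118 W 0.052 chip@.012 [0.5619 0.3575] @.009 [0.559 0.362]
scene red 43 [254.9
[... 977 characters left out ...]
15905498772937 0.0019679549873408697 tray 0.017282827860850926
red chip z 0.00887127890909326
 arms n 116 [ 0.4493 -0.1467] [ 0.4509 -0.1469] yaw -0.118 L0.077 W0.039 chipdir -0.10138731674329103 dist 0.06572154878847414
yellow chip z 0.008961229016145357
 arms n 123 [ 0.5832 -0.1606] [ 0.5835 -0.1607] yaw -0.130 L0.077 W0.039 chipdir -0.1294675978703648 dist 0.06584362431597578
green chip z 0.008584689058072574
 arms n 120 [ 0.4377 -0.2433] [ 0.4405 -0.2435] yaw -0.080 L0.077 W0.040 chipdir -0.11544687680807929 dist 0.06488302787739393
blue chip z 0.00907845709105526
 arms n 120 [ 0.5736 -0.2659] [ 0.5751 -0.266 ] yaw -0.083 L0.076 W0.039 chipdir -0.06481120965272738 dist 0.0656344829691379
```

View pics/crop.png

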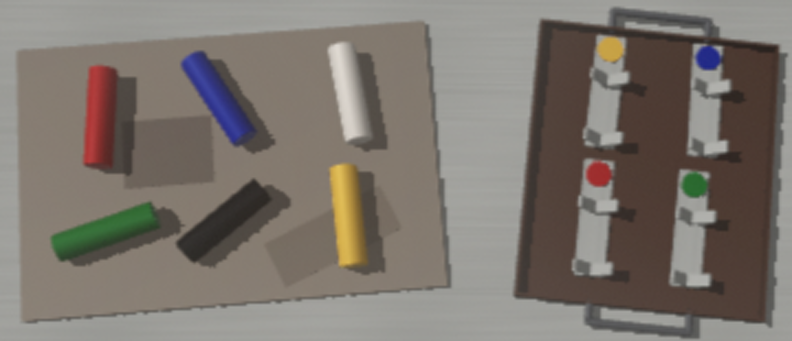

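The crop confirms the choices: the full-size yellow bar is at (347,215), with white (350,92) and black (225,222) beside it, and all four rests point the same way (chip at the far end). Next I write the move helper and get a better green measurement.

```bash
cat >> h.py <<'E'
from scipy.spatial.transform import Rotation as Ro
REST={'red':(.4505,-.1468,-.108),'yellow':(.5836,-.1608,-.13),'green':(.4395,-.2442,-.10),'blue':(.5749,-.2661,-.075)}
BAR={'red':(.5712,.3497,.023),'yellow':(.4715,.0987,.114),'blue':(.5916,.234,.588)}
def go(bot,x,y,yaw,z):
    o=bot.get_obs();p=o['ee_pos'];C=Ro.from_quat(o['tool_rot'])
    cx=C.as_matrix()[:,0];cur=np.arctan2(cx[1],cx[0])
    d=(yaw-cur+np.pi/2)%np.pi-np.pi/2
    yaw=cur+d
    T=Ro.from_matrix(np.array([[np.cos(yaw),np.sin(yaw),0],[np.sin(yaw),-np.cos(yaw),0],[0,0,-1]]))
    print('t',round(o['time'],2),'pos',p.round(4),'yaw',cur.round(3),'q',o['q'].round(2),'F',o['wrist_force'].round(1),'grip',round(o['grip_width'],3),round(o['finger_force'],1))
    print(' shift cm',(C.inv().apply(np.array([x,y,z])-p)*100).round(2),'rot',(C.inv()*T).as_rotvec().round(3))
E
python3 - <<'E'
from h import *
from workcell import bot
t=dict(np.load("top0.npz"))
hsv=cv2.cvtColor(t["image"],cv2.COLOR_BGR2HSV)
print(hsv[210,115:130:4],hsv[149,174],hsv[157,120])
for c,(a,b) in {'green':(40,80),'blue':(105,135)}.items():
    M=cv2.inRange(hsv,(a,90,20),(b,255,255));M[:,300:]=0
    n,l,s,cc=cv2.connectedComponentsWithStats(M)
    for i in range(1,n):
        if s[i,4]>100: print(c,s[i,4],cc[i],axis(ray(t,np.argwhere(l==i)[:,::-1],.02)))
go(bot,*BAR['red'],.10)
E
```

```text
[[ 62 127 114]
 [ 62 125 110]
 [ 61 121 103]
 [ 60 118  93]] [119 158 139] [  1 168 143]
green 508 [122.25590551 209.27952756] (array([0.4551552 , 0.33650721]), np.float64(-1.2385756083845294), np.float64(0.10035979099011005), np.float64(0.02496182320392951), array([0.45468622, 0.33786654]))
blue 517 [173.23791103 148.59381044] (array([0.59243032, 0.23232751]), np.float64(0.5956000146132863), np.float64(0.10276702314542802), np.float64(0.026208249804390182), array([0.59323101, 0.23287014]))
t 0.1 pos [0.2963 0.606  0.2257] yaw -0.455 q [ 1.4   0.36  0.01 -0.   -1.22 -0.29] F [-0.4 -0.3 -0.6] grip 1.0 0.0
 shift cm [35.95 10.93 12.59] rot [ 0.001  0.    -0.478]
```

Request:
step_arm:
  series:
    - {"xyz": [6,1.8,0],"rotation": [0,0,-0.1],"claw": 0.6}
    - {"xyz": [12,3.6,2],"rotation": [0,0,-0.2],"claw": 0.6}
    - {"xyz": [18,5.4,4],"rotation": [0,0,-0.3],"claw": 0.6}
    - {"xyz": [23.5,7.2,6],"rotation": [0,0,-0.4],"claw": 0.6}
    - {"xyz": [29,9,8],"rotation": [0,0,-0.478],"claw": 0.6}

```text
time: 0.72
ee_pos: [0.5157, 0.3993, 0.1471]
tool_rot: [1.0, 0.013, -0.0, 0.0]
wrist_force: [1.4, 0.6, -0.1]
grip_width: 0.604
finger_force: 0.0
```

```bash
python3 -c "
from h import *
from workcell import bot
go(bot,*BAR['red'],.07)"
```

```text
t 0.72 pos [0.5157 0.3993 0.1471] yaw 0.026 q [ 0.96  0.38 -0.15 -0.   -1.05  0.64] F [ 1.4  0.6 -0.1] grip 0.604 0.0
 shift cm [5.42 5.1  7.71] rot [0.    0.    0.003]
```

Request:
step_arm:
  series:
    - {"xyz": [3,3,3],"rotation": [0,0,0],"claw": 0.6}
    - {"xyz": [5.4,5.1,6],"rotation": [0,0,0],"claw": 0.6}
    - {"xyz": [5.4,5.1,7.7],"rotation": [0,0,0],"claw": 0.6}
    - {"xyz": [5.4,5.1,7.7],"rotation": [0,0,0],"claw": 0.6}

```text
time: 1.23
ee_pos: [0.5689, 0.3503, 0.0691]
tool_rot: [1.0, 0.011, -0.001, 0.001]
wrist_force: [0.1, 0.5, -0.6]
grip_width: 0.598
finger_force: 0.0
```

```bash
python3 -c "
from h import *
from workcell import bot
go(bot,*BAR['red'],.01)"
```

```text
t 1.23 pos [0.5689 0.3503 0.0691] yaw 0.023 q [ 0.84  0.48 -0.19 -0.   -0.91  0.75] F [ 0.1  0.5 -0.6] grip 0.598 0.0
 shift cm [0.24 0.06 5.91] rot [ 0.002  0.003 -0.   ]
```

Request:
step_arm:
  series:
    - {"xyz": [0.2,0.1,2.5],"rotation": [0,0,0],"claw": 0.6}
    - {"xyz": [0.2,0.1,4.5],"rotation": [0,0,0],"claw": 0.6}
    - {"xyz": [0.2,0.1,5.7],"rotation": [0,0,0],"claw": 0.6}
    - {"xyz": [0.2,0.1,5.9],"rotation": [0,0,0],"claw": 0.6}
    - {"xyz": [0.2,0.1,5.9],"rotation": [0,0,0],"claw": 0.6}

```text
time: 1.85
ee_pos: [0.5721, 0.3508, 0.0128]
tool_rot: [1.0, 0.012, 0.0, -0.0]
wrist_force: [-0.6, -0.2, 0.5]
grip_width: 0.6
finger_force: 0.0
```

Request:
step_arm:
  series:
    - {"xyz": [0,0,0],"rotation": [0,0,0],"claw": 0.4}
    - {"xyz": [0,0,0],"rotation": [0,0,0],"claw": 0.2}
    - {"xyz": [0,0,0],"rotation": [0,0,0],"claw": 0.1}
    - {"xyz": [0,0,0],"rotation": [0,0,0],"claw": 0.1}
    - {"xyz": [0,0,0],"rotation": [0,0,0],"claw": 0.1}

```text
time: 2.48
ee_pos: [0.5721, 0.3501, 0.0122]
tool_rot: [1.0, 0.012, 0.0, -0.0]
wrist_force: [-0.3, -0.4, 4.0]
grip_width: 0.313
finger_force: 29.9
```

Request:
step_arm:
  series:
    - {"xyz": [0,0,-2],"rotation": [0,0,0],"claw": 0.1}
    - {"xyz": [0,0,-5],"rotation": [0,0,0],"claw": 0.1}
    - {"xyz": [0,0,-8],"rotation": [0,0,0],"claw": 0.1}
    - {"xyz": [0,0,-9],"rotation": [0,0,0],"claw": 0.1}

```text
time: 2.98
ee_pos: [0.5725, 0.3508, 0.1035]
tool_rot: [1.0, 0.012, 0.001, -0.001]
wrist_force: [-0.6, 0.4, -2.0]
grip_width: 0.306
finger_force: 29.9
```

```bash
python3 -c "
from h import *
from workcell import bot
go(bot,*REST['red'],.10)"
```

```text
t 2.98 pos [0.5725 0.3508 0.1035] yaw 0.023 q [ 0.84  0.44 -0.15  0.   -0.97  0.75] F [-0.6  0.4 -2. ] grip 0.306 29.9
 shift cm [-13.35  49.46   0.23] rot [-0.002 -0.002  0.131]
```

Request:
step_arm:
  series:
    - {"xyz": [-1,3.5,0],"rotation": [0,0,0.01],"claw": 0.1}
    - {"xyz": [-2.4,8.8,0],"rotation": [0,0,0.03],"claw": 0.1}
    - {"xyz": [-4,14.3,0],"rotation": [0,0,0.06],"claw": 0.1}
    - {"xyz": [-5.5,20,0],"rotation": [0,0,0.09],"claw": 0.1}
    - {"xyz": [-7,26,0],"rotation": [0,0,0.13],"claw": 0.1}

```text
time: 3.6
ee_pos: [0.5067, 0.0868, 0.101]
tool_rot: [0.999, -0.054, -0.001, 0.0]
wrist_force: [1.2, -0.6, -1.3]
grip_width: 0.313
finger_force: 29.9
```

```bash
python3 -c "
from h import *
from workcell import bot
go(bot,*REST['red'],.10)"
```

```text
t 3.6 pos [0.5067 0.0868 0.101 ] yaw -0.108 q [ 0.55  0.22 -0.51 -0.   -0.85  0.91] F [ 1.2 -0.6 -1.3] grip 0.313 29.9
 shift cm [-3.08 23.83  0.11] rot [0.    0.001 0.   ]
```

Request:
step_arm:
  series:
    - {"xyz": [-0.7,5.8,0],"rotation": [0,0,0],"claw": 0.1}
    - {"xyz": [-1.5,11.8,0],"rotation": [0,0,0],"claw": 0.1}
    - {"xyz": [-2.2,17.5,0],"rotation": [0,0,0],"claw": 0.1}
    - {"xyz": [-2.9,22,0],"rotation": [0,0,0],"claw": 0.1}
    - {"xyz": [-3.1,23.8,0],"rotation": [0,0,0],"claw": 0.1}

```text
time: 4.22
ee_pos: [0.4499, -0.1467, 0.101]
tool_rot: [0.999, -0.055, -0.001, -0.0]
wrist_force: [0.7, 0.2, -1.8]
grip_width: 0.312
finger_force: 29.9
```

Request:
step_arm:
  series:
    - {"xyz": [0,0,1],"rotation": [0,0,0],"claw": 0.1}
    - {"xyz": [0,0,2],"rotation": [0,0,0],"claw": 0.1}
    - {"xyz": [0,0,2],"rotation": [0,0,0],"claw": 0.1}

```text
time: 4.6
ee_pos: [0.451, -0.1441, 0.0805]
tool_rot: [0.999, -0.053, -0.001, 0.0]
wrist_force: [1.3, -0.7, -1.3]
grip_width: 0.31
finger_force: 29.9
```

Run:
```python
from h import *
from workcell import bot
go(bot,*REST['red'],.024)
d=bot.get_image("top");P=pts(d)
M=d["image"][100:260,290:440];cv2.imwrite("pics/r1.png",cv2.resize(M,None,fx=4,fy=3.7,interpolation=cv2.INTER_CUBIC)[:600])
for b in blobs(d,'red'): 
    z=.08
    print(b[0],b[1],axis(ray(d,b[2],z)))
```

```text
t 4.6 pos [ 0.451  -0.1441  0.0805] yaw -0.106 q [ 0.11  0.18 -0.61 -0.   -0.78  1.36] F [ 1.3 -0.7 -1.3] grip 0.31 29.9
 shift cm [-0.    0.27  5.65] rot [0.    0.003 0.002]
170 [347.41764706 222.96470588] (array([ 0.41708948, -0.14173619]), np.float64(-0.3824744768130621), np.float64(0.03459755667771842), np.float64(0.0270921677195263), array([ 0.41766002, -0.14196571]))
```

View pics/r1.png

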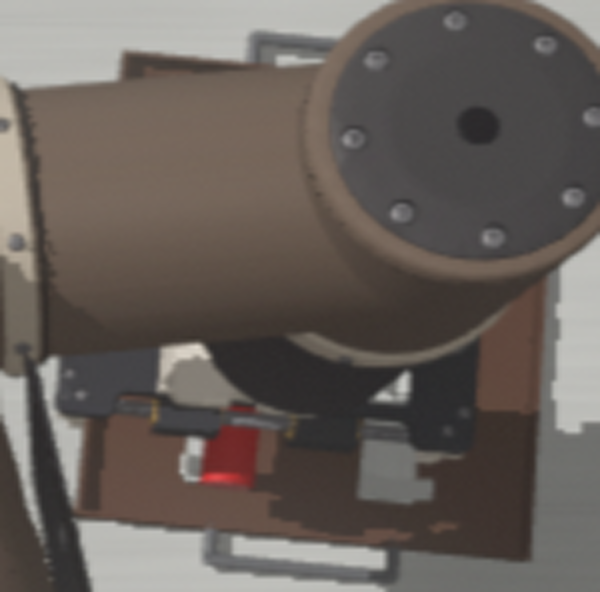

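The arm hides most of the tray. The red bar's near end shows at crop (230,475), right over its rest, and ray casting puts that end at x≈0.400, as expected. Descending.

Request:
step_arm:
  series:
    - {"xyz": [0,0.1,2],"rotation": [0,0,0],"claw": 0.1}
    - {"xyz": [0,0.1,3.8],"rotation": [0,0,0],"claw": 0.1}
    - {"xyz": [0,0.1,4.2],"rotation": [0,0,0],"claw": 0.1}
    - {"xyz": [0,0.1,4.2],"rotation": [0,0,0],"claw": 0.1}

```text
time: 5.15
ee_pos: [0.452, -0.1455, 0.0401]
tool_rot: [0.999, -0.053, -0.0, 0.0]
wrist_force: [0.4, 0.6, -1.5]
grip_width: 0.311
finger_force: 29.9
```

Run:
```python
from h import *
from workcell import bot
for i in range(3): go(bot,*REST['red'],.024);bot.get_image("top")
```

```text
t 5.15 pos [ 0.452  -0.1455  0.0401] yaw -0.106 q [ 0.1   0.25 -0.66  0.   -0.67  1.36] F [ 0.4  0.6 -1.5] grip 0.311 29.9
 shift cm [-0.13  0.15  1.61] rot [0.    0.    0.002]
t 5.2 pos [ 0.4522 -0.1455  0.0404] yaw -0.106 q [ 0.1   0.25 -0.66  0.   -0.67  1.36] F [ 1.1 -0.7 -1.3] grip 0.309 29.9
 shift cm [-0.16  0.15  1.64] rot [ 0.    -0.001  0.002]
t 5.25 pos [ 0.4523 -0.1456  0.0406] yaw -0.106 q [ 0.1   0.25 -0.66  0.   -0.67  1.36] F [ 0.1  0.8 -1.7] grip 0.306 29.9
 shift cm [-0.17  0.14  1.66] rot [-0.    -0.001  0.002]
```

Request:
step_arm:
  series:
    - {"xyz": [-0.1,0.15,0.6],"rotation": [0,0,0],"claw": 0.1}
    - {"xyz": [-0.1,0.15,1.1],"rotation": [0,0,0],"claw": 0.1}
    - {"xyz": [-0.1,0.15,1.4],"rotation": [0,0,0],"claw": 0.1}
    - {"xyz": [-0.1,0.15,1.4],"rotation": [0,0,0],"claw": 0.1}

```text
time: 5.8
ee_pos: [0.4503, -0.1472, 0.0256]
tool_rot: [0.999, -0.053, -0.0, 0.0]
wrist_force: [-0.0, -0.1, -1.8]
grip_width: 0.309
finger_force: 29.9
```

Request:
step_arm:
  series:
    - {"xyz": [0,0,0.1],"rotation": [0,0,0],"claw": 0.1}
    - {"xyz": [0,0,0.2],"rotation": [0,0,0],"claw": 0.1}
    - {"xyz": [0,0,0.2],"rotation": [0,0,0],"claw": 0.1}

```text
time: 6.18
ee_pos: [0.4507, -0.1472, 0.0241]
tool_rot: [0.999, -0.053, 0.0, 0.0]
wrist_force: [-0.4, -0.1, -0.8]
grip_width: 0.314
finger_force: 29.9
```

Close to contact (Fz is rising from −1.8); easing down a little more.

Request:
step_arm:
  series:
    - {"xyz": [0,0,0.1],"rotation": [0,0,0],"claw": 0.1}
    - {"xyz": [0,0,0.15],"rotation": [0,0,0],"claw": 0.1}
    - {"xyz": [0,0,0.15],"rotation": [0,0,0],"claw": 0.1}

```text
time: 6.55
ee_pos: [0.4508, -0.1473, 0.0237]
tool_rot: [0.999, -0.053, 0.0, 0.0]
wrist_force: [-5.5, 0.4, 16.8]
grip_width: 0.307
finger_force: 29.9
```

Request:
step_arm:
  series:
    - {"xyz": [0,0,-0.05],"rotation": [0,0,0],"claw": 0.1}
    - {"xyz": [0,0,-0.05],"rotation": [0,0,0],"claw": 0.4}
    - {"xyz": [0,0,-0.05],"rotation": [0,0,0],"claw": 0.6}
    - {"xyz": [0,0,-0.05],"rotation": [0,0,0],"claw": 0.6}
    - {"xyz": [0,0,-0.05],"rotation": [0,0,0],"claw": 0.6}

```text
time: 7.18
ee_pos: [0.4505, -0.1471, 0.0228]
tool_rot: [0.999, -0.053, -0.0, 0.0]
wrist_force: [0.3, 1.0, 0.3]
grip_width: 0.593
finger_force: 0.0
```

Request:
step_arm:
  series:
    - {"xyz": [0,0,-2],"rotation": [0,0,0],"claw": 0.6}
    - {"xyz": [0,0,-5],"rotation": [0,0,0],"claw": 0.6}
    - {"xyz": [0,0,-8],"rotation": [0,0,0],"claw": 0.6}

```text
time: 7.55
ee_pos: [0.4503, -0.1472, 0.1036]
tool_rot: [0.999, -0.053, -0.0, 0.0]
wrist_force: [0.7, -0.1, 0.4]
grip_width: 0.602
finger_force: 0.0
```

```bash
python3 -c "
from h import *
from workcell import bot
BAR['green']=(.4552,.337,-1.2386)
for c in('yellow','blue','green'): print(c);go(bot,*BAR[c],.10)"
```

```text
yellow
t 7.55 pos [ 0.4503 -0.1472  0.1036] yaw -0.107 q [ 0.1   0.15 -0.59 -0.   -0.83  1.36] F [ 0.7 -0.1  0.4] grip 0.602 0.0
 shift cm [ -0.51 -24.67   0.35] rot [ 0.     0.001 -0.221]
blue
t 7.55 pos [ 0.4503 -0.1472  0.1036] yaw -0.107 q [ 0.1   0.15 -0.59 -0.   -0.83  1.36] F [ 0.7 -0.1  0.4] grip 0.602 0.0
 shift cm [  9.99 -39.41   0.34] rot [-0.     0.001 -0.695]
green
t 7.55 pos [ 0.4503 -0.1472  0.1036] yaw -0.107 q [ 0.1   0.15 -0.59 -0.   -0.83  1.36] F [ 0.7 -0.1  0.4] grip 0.602 0.0
 shift cm [ -4.67 -48.19   0.35] rot [1.000e-03 1.000e-03 1.132e+00]
```

Request:
step_arm:
  series:
    - {"xyz": [-0.1,-6,0],"rotation": [0,0,-0.05],"claw": 0.6}
    - {"xyz": [-0.2,-12,0],"rotation": [0,0,-0.1],"claw": 0.6}
    - {"xyz": [-0.4,-18,0],"rotation": [0,0,-0.16],"claw": 0.6}
    - {"xyz": [-0.5,-23.5,1.5],"rotation": [0,0,-0.22],"claw": 0.6}
    - {"xyz": [-0.5,-24.7,3],"rotation": [0,0,-0.22],"claw": 0.6}

```text
time: 8.18
ee_pos: [0.4725, 0.1021, 0.0727]
tool_rot: [0.998, 0.059, 0.001, -0.0]
wrist_force: [-0.5, -0.1, 0.2]
grip_width: 0.596
finger_force: 0.0
```

Run:
```python
from h import *
from workcell import bot
go(bot,*BAR['yellow'],.012)
d=bot.get_image("top")
for b in blobs(d,'red'):
    if b[1][0]>300: print(b[0],b[1],axis(ray(d,b[2],.032)))
cv2.imwrite("pics/r2.png",cv2.resize(d["image"][100:300,200:450],None,fx=3,fy=3))
```

```text
t 8.18 pos [0.4725 0.1021 0.0727] yaw 0.117 q [ 0.62  0.21 -0.6   0.   -0.76  1.07] F [-0.5 -0.1  0.2] grip 0.596 0.0
 shift cm [-0.14  0.33  6.07] rot [-0.001 -0.001  0.003]
609 [346.06403941 207.08210181] (array([ 0.45961509, -0.14744863]), np.float64(-0.08546966316462523), np.float64(0.12122552080460264), np.float64(0.02597494586015691), array([ 0.46168543, -0.14762601]))
```

View pics/r2.png

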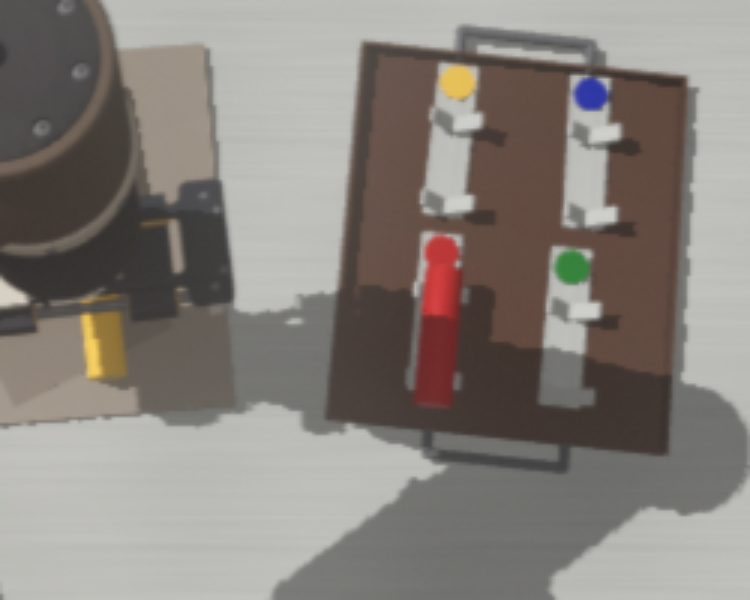

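Red lies centred in its rest: its near end at crop (435,405) casts to x≈0.401, so its middle is at about 0.451. On to yellow, with the gripper directly over it at (103,340).

Request:
step_arm:
  series:
    - {"xyz": [-0.1,0.3,2],"rotation": [0,0,0],"claw": 0.6}
    - {"xyz": [-0.1,0.3,4.2],"rotation": [0,0,0],"claw": 0.6}
    - {"xyz": [-0.1,0.3,5.7],"rotation": [0,0,0],"claw": 0.6}
    - {"xyz": [-0.1,0.3,6],"rotation": [0,0,0],"claw": 0.6}
    - {"xyz": [-0.1,0.3,6],"rotation": [0,0,0],"claw": 0.6}

```text
time: 8.85
ee_pos: [0.4712, 0.0953, 0.0131]
tool_rot: [0.998, 0.056, -0.0, 0.0]
wrist_force: [2.1, 0.3, 0.4]
grip_width: 0.604
finger_force: 0.0
```

Request:
step_arm:
  series:
    - {"xyz": [0,0,0],"rotation": [0,0,0],"claw": 0.4}
    - {"xyz": [0,0,0],"rotation": [0,0,0],"claw": 0.2}
    - {"xyz": [0,0,0],"rotation": [0,0,0],"claw": 0.1}
    - {"xyz": [0,0,0],"rotation": [0,0,0],"claw": 0.1}
    - {"xyz": [0,0,0],"rotation": [0,0,0],"claw": 0.1}

```text
time: 9.48
ee_pos: [0.4714, 0.0961, 0.0132]
tool_rot: [0.998, 0.057, 0.0, -0.0]
wrist_force: [-1.7, 1.1, 5.4]
grip_width: 0.31
finger_force: 30.0
```

Request:
step_arm:
  series:
    - {"xyz": [0,0,-2],"rotation": [0,0,0],"claw": 0.1}
    - {"xyz": [0,0,-5],"rotation": [0,0,0],"claw": 0.1}
    - {"xyz": [0,0,-8],"rotation": [0,0,0],"claw": 0.1}
    - {"xyz": [0,0,-9],"rotation": [0,0,0],"claw": 0.1}

```text
time: 9.98
ee_pos: [0.4717, 0.0963, 0.1042]
tool_rot: [0.998, 0.057, 0.001, -0.001]
wrist_force: [-0.9, 0.8, -1.7]
grip_width: 0.31
finger_force: 30.0
```

```bash
python3 -c "
from h import *
from workcell import bot
go(bot,*REST['yellow'],.10)"
```

```text
t 9.97 pos [0.4717 0.0963 0.1042] yaw 0.113 q [ 0.61  0.16 -0.57  0.   -0.83  1.07] F [-0.9  0.8 -1.7] grip 0.31 30.0
 shift cm [ 8.21 26.81  0.41] rot [-0.001 -0.002  0.243]
```

Request:
step_arm:
  series:
    - {"xyz": [1.4,4.5,0],"rotation": [0,0,0.04],"claw": 0.1}
    - {"xyz": [3.2,10.3,0],"rotation": [0,0,0.1],"claw": 0.1}
    - {"xyz": [5,16.2,0],"rotation": [0,0,0.16],"claw": 0.1}
    - {"xyz": [6.8,22.2,0],"rotation": [0,0,0.22],"claw": 0.1}
    - {"xyz": [8.2,26.8,0],"rotation": [0,0,0.243],"claw": 0.1}

```text
time: 10.6
ee_pos: [0.5829, -0.1634, 0.1014]
tool_rot: [0.998, -0.066, -0.001, -0.0]
wrist_force: [0.6, 1.6, -1.0]
grip_width: 0.31
finger_force: 30.0
```

Request:
step_arm:
  series:
    - {"xyz": [0,0,1.5],"rotation": [0,0,0],"claw": 0.1}
    - {"xyz": [0,0,3.5],"rotation": [0,0,0],"claw": 0.1}
    - {"xyz": [0,0,5],"rotation": [0,0,0],"claw": 0.1}
    - {"xyz": [0,0,5.5],"rotation": [0,0,0],"claw": 0.1}
    - {"xyz": [0,0,5.5],"rotation": [0,0,0],"claw": 0.1}

```text
time: 11.22
ee_pos: [0.5829, -0.1607, 0.0476]
tool_rot: [0.998, -0.065, -0.0, 0.0]
wrist_force: [0.4, 0.6, -1.5]
grip_width: 0.312
finger_force: 30.0
```

```bash
python3 -c "
from h import *
from workcell import bot
go(bot,*REST['yellow'],.0248)"
```

```text
t 11.22 pos [ 0.5829 -0.1607  0.0476] yaw -0.129 q [ 0.05  0.41 -0.36  0.   -0.8   1.39] F [ 0.4  0.6 -1.5] grip 0.312 30.0
 shift cm [ 0.08 -0.    2.28] rot [0.    0.001 0.001]
```

Request:
step_arm:
  series:
    - {"xyz": [0,0,0.8],"rotation": [0,0,0],"claw": 0.1}
    - {"xyz": [0,0,1.6],"rotation": [0,0,0],"claw": 0.1}
    - {"xyz": [0,0,2.1],"rotation": [0,0,0],"claw": 0.1}
    - {"xyz": [0,0,2.2],"rotation": [0,0,0],"claw": 0.1}
    - {"xyz": [0,0,2.2],"rotation": [0,0,0],"claw": 0.1}

```text
time: 11.85
ee_pos: [0.5829, -0.1612, 0.0259]
tool_rot: [0.998, -0.065, -0.0, 0.0]
wrist_force: [-0.6, -0.4, -1.5]
grip_width: 0.314
finger_force: 30.0
```

Request:
step_arm:
  series:
    - {"xyz": [0,0,0.1],"rotation": [0,0,0],"claw": 0.1}
    - {"xyz": [0,0,0.1],"rotation": [0,0,0],"claw": 0.1}

```text
time: 12.1
ee_pos: [0.5832, -0.1614, 0.0253]
tool_rot: [0.998, -0.065, 0.0, 0.0]
wrist_force: [-1.4, -1.7, 3.1]
grip_width: 0.309
finger_force: 30.0
```

Contact. Release, lift and head for blue.

Request:
step_arm:
  series:
    - {"xyz": [0,0,0.05],"rotation": [0,0,0],"claw": 0.1}
    - {"xyz": [0,0,0.05],"rotation": [0,0,0],"claw": 0.4}
    - {"xyz": [0,0,0],"rotation": [0,0,0],"claw": 0.6}
    - {"xyz": [0,0,0],"rotation": [0,0,0],"claw": 0.6}
    - {"xyz": [0,0,0],"rotation": [0,0,0],"claw": 0.6}

```text
time: 12.72
ee_pos: [0.583, -0.1611, 0.0248]
tool_rot: [0.998, -0.065, -0.0, -0.0]
wrist_force: [-0.0, 0.5, 0.2]
grip_width: 0.591
finger_force: 0.0
```

Request:
step_arm:
  series:
    - {"xyz": [0,0,-2],"rotation": [0,0,0],"claw": 0.6}
    - {"xyz": [0,0,-5],"rotation": [0,0,0],"claw": 0.6}
    - {"xyz": [0,0,-8],"rotation": [0,0,0],"claw": 0.6}

```text
time: 13.1
ee_pos: [0.5828, -0.1611, 0.1055]
tool_rot: [0.998, -0.065, -0.0, 0.0]
wrist_force: [0.3, 0.4, 0.4]
grip_width: 0.601
finger_force: 0.0
```

```bash
sed -i "s/^BAR=.*/BAR={'red':(.5712,.3497,.023),'yellow':(.4715,.0987,.114),'blue':(.5926,.2326,.595),'green':(.455,.3372,-1.2386)}/" h.py; python3 -c "
from h import *
from workcell import bot
go(bot,*BAR['blue'],.10)"
```

```text
t 13.1 pos [ 0.5828 -0.1611  0.1055] yaw -0.13 q [ 0.05  0.35 -0.3   0.   -0.92  1.39] F [0.3 0.4 0.4] grip 0.601 0.0
 shift cm [ -4.12 -39.17   0.55] rot [-0.     0.001 -0.725]
```

Request:
step_arm:
  series:
    - {"xyz": [-0.6,-6,0],"rotation": [0,0,-0.12],"claw": 0.6}
    - {"xyz": [-1.2,-12,0],"rotation": [0,0,-0.25],"claw": 0.6}
    - {"xyz": [-1.9,-18,0],"rotation": [0,0,-0.38],"claw": 0.6}
    - {"xyz": [-2.5,-24,0],"rotation": [0,0,-0.52],"claw": 0.6}
    - {"xyz": [-3.1,-30,0],"rotation": [0,0,-0.66],"claw": 0.6}

```text
time: 13.72
ee_pos: [0.5909, 0.1424, 0.1051]
tool_rot: [0.964, 0.264, 0.0, -0.0]
wrist_force: [1.1, 0.7, -0.2]
grip_width: 0.599
finger_force: 0.0
```

```bash
python3 -c "
from h import *
from workcell import bot
go(bot,*BAR['blue'],.06)"
```

```text
t 13.72 pos [0.5909 0.1424 0.1051] yaw 0.535 q [ 0.56  0.35 -0.3   0.   -0.92  1.55] F [ 1.1  0.7 -0.2] grip 0.599 0.0
 shift cm [ 4.74 -7.67  4.51] rot [ 0.   -0.   -0.06]
```

Request:
step_arm:
  series:
    - {"xyz": [2.8,-4.6,0],"rotation": [0,0,-0.06],"claw": 0.6}
    - {"xyz": [4.7,-7.7,1.5],"rotation": [0,0,-0.06],"claw": 0.6}
    - {"xyz": [4.7,-7.7,3.5],"rotation": [0,0,-0.06],"claw": 0.6}
    - {"xyz": [4.7,-7.7,4.5],"rotation": [0,0,-0.06],"claw": 0.6}
    - {"xyz": [4.7,-7.7,4.5],"rotation": [0,0,-0.06],"claw": 0.6}

```text
time: 14.35
ee_pos: [0.5923, 0.2299, 0.0592]
tool_rot: [0.957, 0.291, -0.001, 0.0]
wrist_force: [1.2, 0.1, 0.2]
grip_width: 0.601
finger_force: 0.0
```

Run:
```python
from h import *
from workcell import bot
go(bot,*BAR['blue'],.012)
d=bot.get_image("top")
for c in('red','yellow'):
  for b in blobs(d,c):
    if b[1][0]>300: print(c,b[0],b[1],axis(ray(d,b[2],.032)))
cv2.imwrite("pics/r3.png",cv2.resize(d["image"][90:290,180:440],None,fx=3,fy=3))
```

```text
t 14.35 pos [0.5923 0.2299 0.0592] yaw 0.59 q [ 0.68  0.44 -0.28  0.   -0.85  1.48] F [1.2 0.1 0.2] grip 0.601 0.0
 shift cm [ 0.19 -0.21  4.72] rot [ 0.     0.002 -0.005]
red 629 [345.86645469 208.02861685] (array([ 0.45752761, -0.14697009]), np.float64(-0.0918062018539274), np.float64(0.12198333895461842), np.float64(0.0273473926896087), array([ 0.46133432, -0.14732055]))
yellow 577 [351.08318891 149.12131716] (array([ 0.59033845, -0.16175271]), np.float64(-0.11505361033391015), np.float64(0.12150069654967531), np.float64(0.02907142081618554), array([ 0.59282755, -0.16204036]))
```

View pics/r3.png

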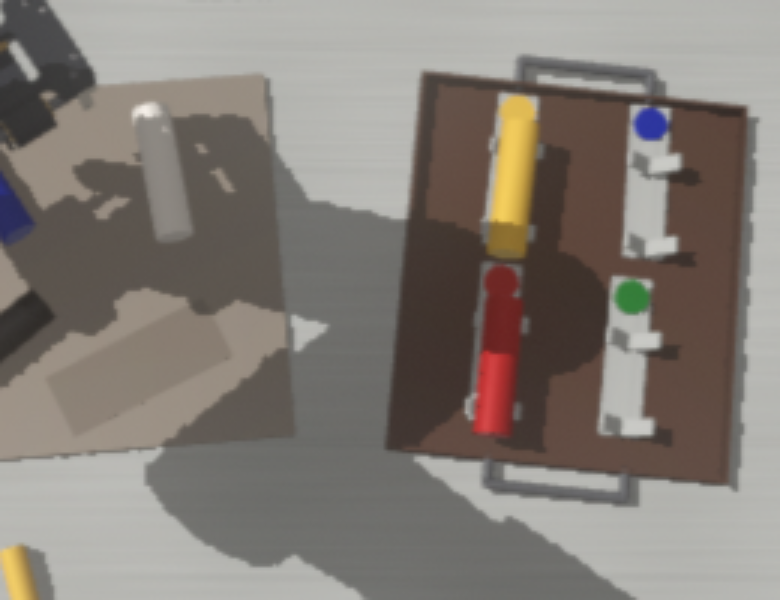

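Yellow at (512,180) and red at (498,350) both lie in their rests, with yellow's middle at about 0.582. White is untouched at (163,170). Picking up blue.

Request:
step_arm:
  series:
    - {"xyz": [0.2,-0.2,2],"rotation": [0,0,0],"claw": 0.6}
    - {"xyz": [0.2,-0.2,4],"rotation": [0,0,0],"claw": 0.6}
    - {"xyz": [0.2,-0.2,4.7],"rotation": [0,0,0],"claw": 0.6}
    - {"xyz": [0.2,-0.2,4.7],"rotation": [0,0,0],"claw": 0.6}

```text
time: 14.9
ee_pos: [0.5935, 0.2331, 0.0133]
tool_rot: [0.957, 0.291, 0.0, 0.0]
wrist_force: [0.1, 0.4, 0.8]
grip_width: 0.599
finger_force: 0.0
```

Request:
step_arm:
  series:
    - {"xyz": [0,0,0],"rotation": [0,0,0],"claw": 0.4}
    - {"xyz": [0,0,0],"rotation": [0,0,0],"claw": 0.2}
    - {"xyz": [0,0,0],"rotation": [0,0,0],"claw": 0.1}
    - {"xyz": [0,0,0],"rotation": [0,0,0],"claw": 0.1}
    - {"xyz": [0,0,0],"rotation": [0,0,0],"claw": 0.1}

```text
time: 15.52
ee_pos: [0.5935, 0.2335, 0.0134]
tool_rot: [0.957, 0.291, 0.0, -0.0]
wrist_force: [-0.1, -0.2, 4.2]
grip_width: 0.313
finger_force: 30.0
```

Request:
step_arm:
  series:
    - {"xyz": [0,0,-2],"rotation": [0,0,0],"claw": 0.1}
    - {"xyz": [0,0,-5],"rotation": [0,0,0],"claw": 0.1}
    - {"xyz": [0,0,-8],"rotation": [0,0,0],"claw": 0.1}
    - {"xyz": [0,0,-9],"rotation": [0,0,0],"claw": 0.1}

```text
time: 16.02
ee_pos: [0.5938, 0.2338, 0.1044]
tool_rot: [0.957, 0.291, 0.001, -0.0]
wrist_force: [-0.6, 0.4, -0.7]
grip_width: 0.312
finger_force: 30.0
```

```bash
python3 -c "
from h import *
from workcell import bot
go(bot,*REST['blue'],.10)"
```

```text
t 16.02 pos [0.5938 0.2338 0.1044] yaw 0.59 q [ 0.68  0.4  -0.23  0.   -0.94  1.48] F [-0.6  0.4 -0.7] grip 0.312 30.0
 shift cm [-29.39  40.48   0.36] rot [-0.001 -0.002  0.665]
```

Request:
step_arm:
  series:
    - {"xyz": [-2,2.8,0],"rotation": [0,0,0.07],"claw": 0.1}
    - {"xyz": [-5.2,7.2,0],"rotation": [0,0,0.19],"claw": 0.1}
    - {"xyz": [-8.6,11.8,0],"rotation": [0,0,0.32],"claw": 0.1}
    - {"xyz": [-12,16.5,0],"rotation": [0,0,0.45],"claw": 0.1}
    - {"xyz": [-15.5,21.3,0],"rotation": [0,0,0.58],"claw": 0.1}

```text
time: 16.65
ee_pos: [0.582, -0.0315, 0.1018]
tool_rot: [1.0, 0.003, -0.001, 0.0]
wrist_force: [1.9, -0.1, -0.8]
grip_width: 0.314
finger_force: 30.0
```

```bash
python3 -c "
from h import *
from workcell import bot
go(bot,*REST['blue'],.10)"
```

```text
t 16.65 pos [ 0.582  -0.0315  0.1018] yaw 0.006 q [ 0.28  0.32 -0.36 -0.   -0.9   1.3 ] F [ 1.9 -0.1 -0.8] grip 0.314 30.0
 shift cm [-0.86 23.45  0.18] rot [0.    0.001 0.081]
```

Request:
step_arm:
  series:
    - {"xyz": [-0.2,5.8,0],"rotation": [0,0,0.03],"claw": 0.1}
    - {"xyz": [-0.4,11.8,0],"rotation": [0,0,0.06],"claw": 0.1}
    - {"xyz": [-0.6,17.5,0],"rotation": [0,0,0.08],"claw": 0.1}
    - {"xyz": [-0.8,22,0],"rotation": [0,0,0.08],"claw": 0.1}
    - {"xyz": [-0.9,23.4,0],"rotation": [0,0,0.08],"claw": 0.1}

```text
time: 17.27
ee_pos: [0.5751, -0.2663, 0.1013]
tool_rot: [0.999, -0.036, -0.001, -0.0]
wrist_force: [-1.3, 0.4, -1.5]
grip_width: 0.311
finger_force: 30.0
```

Request:
step_arm:
  series:
    - {"xyz": [0,0,1.5],"rotation": [0,0,0],"claw": 0.1}
    - {"xyz": [0,0,3.5],"rotation": [0,0,0],"claw": 0.1}
    - {"xyz": [0,0,5],"rotation": [0,0,0],"claw": 0.1}
    - {"xyz": [0,0,5.5],"rotation": [0,0,0],"claw": 0.1}
    - {"xyz": [0,0,5.5],"rotation": [0,0,0],"claw": 0.1}

```text
time: 17.9
ee_pos: [0.5764, -0.2634, 0.0475]
tool_rot: [0.999, -0.034, -0.0, 0.0]
wrist_force: [-0.0, -0.1, -1.5]
grip_width: 0.315
finger_force: 30.0
```

```bash
python3 -c "
from h import *
from workcell import bot
go(bot,*REST['blue'],.0250)"
```

```text
t 17.9 pos [ 0.5764 -0.2634  0.0475] yaw -0.069 q [-0.12  0.45 -0.29  0.   -0.83  1.62] F [-0.  -0.1 -1.5] grip 0.315 30.0
 shift cm [-0.13  0.28  2.25] rot [0.    0.001 0.006]
```

Request:
step_arm:
  series:
    - {"xyz": [-0.1,0.3,0.8],"rotation": [0,0,0.01],"claw": 0.1}
    - {"xyz": [-0.1,0.3,1.6],"rotation": [0,0,0.01],"claw": 0.1}
    - {"xyz": [-0.1,0.3,2.1],"rotation": [0,0,0.01],"claw": 0.1}
    - {"xyz": [-0.1,0.3,2.2],"rotation": [0,0,0.01],"claw": 0.1}
    - {"xyz": [-0.1,0.3,2.2],"rotation": [0,0,0.01],"claw": 0.1}

```text
time: 18.52
ee_pos: [0.575, -0.2668, 0.0259]
tool_rot: [0.999, -0.04, -0.0, -0.0]
wrist_force: [-0.1, 1.2, -0.1]
grip_width: 0.309
finger_force: 30.0
```

Request:
step_arm:
  series:
    - {"xyz": [0,0,0.1],"rotation": [0,0,0],"claw": 0.1}
    - {"xyz": [0,0,0.1],"rotation": [0,0,0],"claw": 0.1}

```text
time: 18.77
ee_pos: [0.5753, -0.2668, 0.0255]
tool_rot: [0.999, -0.04, 0.0, 0.0]
wrist_force: [-1.9, 1.9, 4.1]
grip_width: 0.31
finger_force: 30.0
```

Contact. Release, lift and head for green.

Request:
step_arm:
  series:
    - {"xyz": [0,0,0.05],"rotation": [0,0,0],"claw": 0.1}
    - {"xyz": [0,0,0.05],"rotation": [0,0,0],"claw": 0.4}
    - {"xyz": [0,0,0],"rotation": [0,0,0],"claw": 0.6}
    - {"xyz": [0,0,0],"rotation": [0,0,0],"claw": 0.6}
    - {"xyz": [0,0,0],"rotation": [0,0,0],"claw": 0.6}

```text
time: 19.4
ee_pos: [0.5752, -0.267, 0.0248]
tool_rot: [0.999, -0.04, -0.0, 0.0]
wrist_force: [-0.4, -0.8, -0.1]
grip_width: 0.593
finger_force: 0.0
```

Request:
step_arm:
  series:
    - {"xyz": [0,0,-2],"rotation": [0,0,0],"claw": 0.6}
    - {"xyz": [0,0,-5],"rotation": [0,0,0],"claw": 0.6}
    - {"xyz": [0,0,-8],"rotation": [0,0,0],"claw": 0.6}

```text
time: 19.77
ee_pos: [0.575, -0.2669, 0.1055]
tool_rot: [0.999, -0.04, -0.0, 0.0]
wrist_force: [0.2, -0.2, 0.1]
grip_width: 0.598
finger_force: 0.0
```

```bash
python3 -c "
from h import *
from workcell import bot
go(bot,*BAR['green'],.10)"
```

```text
t 19.77 pos [ 0.575  -0.2669  0.1055] yaw -0.08 q [-0.13  0.39 -0.24  0.   -0.95  1.62] F [ 0.2 -0.2  0.1] grip 0.598 0.0
 shift cm [-16.78 -59.26   0.56] rot [0.000e+00 1.000e-03 1.159e+00]
```

Request:
step_arm:
  series:
    - {"xyz": [-1.6,-5.8,0],"rotation": [0,0,0.11],"claw": 0.6}
    - {"xyz": [-3.2,-11.5,0],"rotation": [0,0,0.22],"claw": 0.6}
    - {"xyz": [-4.9,-17.3,0],"rotation": [0,0,0.33],"claw": 0.6}
    - {"xyz": [-6.5,-23,0],"rotation": [0,0,0.45],"claw": 0.6}
    - {"xyz": [-8.1,-28.8,0],"rotation": [0,0,0.56],"claw": 0.6}

```text
time: 20.4
ee_pos: [0.517, 0.0284, 0.1051]
tool_rot: [0.949, -0.316, 0.0, -0.0]
wrist_force: [1.4, 0.4, 0.1]
grip_width: 0.6
finger_force: 0.0
```

```bash
python3 -c "
from h import *
from workcell import bot
go(bot,*BAR['green'],.10)"
```

```text
t 20.4 pos [0.517  0.0284 0.1051] yaw -0.644 q [ 0.43  0.22 -0.5   0.   -0.86  0.49] F [1.4 0.4 0.1] grip 0.6 0.0
 shift cm [-23.49 -20.98   0.51] rot [-0.001 -0.     0.595]
```

Request:
step_arm:
  series:
    - {"xyz": [-4.5,-4,0],"rotation": [0,0,0.12],"claw": 0.6}
    - {"xyz": [-9,-8,0],"rotation": [0,0,0.24],"claw": 0.6}
    - {"xyz": [-13.5,-12,0],"rotation": [0,0,0.36],"claw": 0.6}
    - {"xyz": [-18,-16,0],"rotation": [0,0,0.48],"claw": 0.6}
    - {"xyz": [-22,-19.6,0],"rotation": [0,0,0.595],"claw": 0.6}

```text
time: 21.02
ee_pos: [0.4572, 0.3175, 0.1051]
tool_rot: [0.815, -0.58, 0.0, -0.0]
wrist_force: [1.9, 0.5, 0.3]
grip_width: 0.602
finger_force: 0.0
```

```bash
python3 -c "
from h import *
from workcell import bot
go(bot,*BAR['green'],.06)"
```

```text
t 21.02 pos [0.4572 0.3175 0.1051] yaw -1.238 q [ 0.96  0.28 -0.41  0.   -0.88 -0.63] F [1.9 0.5 0.3] grip 0.602 0.0
 shift cm [-1.94 -0.43  4.51] rot [-0.001  0.     0.001]
```

Request:
step_arm:
  series:
    - {"xyz": [-1.9,-0.4,1.5],"rotation": [0,0,0],"claw": 0.6}
    - {"xyz": [-1.9,-0.4,3.5],"rotation": [0,0,0],"claw": 0.6}
    - {"xyz": [-1.9,-0.4,4.5],"rotation": [0,0,0],"claw": 0.6}
    - {"xyz": [-1.9,-0.4,4.5],"rotation": [0,0,0],"claw": 0.6}

```text
time: 21.52
ee_pos: [0.4552, 0.3333, 0.059]
tool_rot: [0.815, -0.579, 0.0, 0.001]
wrist_force: [0.2, 0.5, 0.5]
grip_width: 0.599
finger_force: 0.0
```

Run:
```python
from h import *
from workcell import bot
go(bot,*BAR['green'],.012)
d=bot.get_image("top")
for c in('red','yellow','blue'):
  for b in blobs(d,c):
    if b[1][0]>300: print(c,b[0],b[1],axis(ray(d,b[2],.032)))
cv2.imwrite("pics/r4.png",cv2.resize(d["image"][90:290,70:440],None,fx=2,fy=2))
```

```text
t 21.52 pos [0.4552 0.3333 0.059 ] yaw -1.235 q [ 0.98  0.35 -0.44 -0.   -0.79 -0.64] F [0.2 0.5 0.5] grip 0.599 0.0
 shift cm [-0.38 -0.11  4.7 ] rot [ 0.002 -0.001  0.004]
red 626 [345.91693291 207.39456869] (array([ 0.45892875, -0.1471139 ]), np.float64(-0.09345158070004089), np.float64(0.12177865006223351), np.float64(0.027068880657522634), array([ 0.46143484, -0.14734879]))
yellow 599 [350.97996661 149.        ] (array([ 0.59062062, -0.16153153]), np.float64(-0.1194321762110544), np.float64(0.12144261792459701), np.float64(0.028865945721435818), array([ 0.59287879, -0.16180252]))
blue 577 [397.5372617  153.47660312] (array([ 0.58105045, -0.26498276]), np.float64(-0.06264617759380542), np.float64(0.12090929022703274), np.float64(0.027951634472954623), array([ 0.5843137 , -0.26518746]))
```

View pics/r4.png

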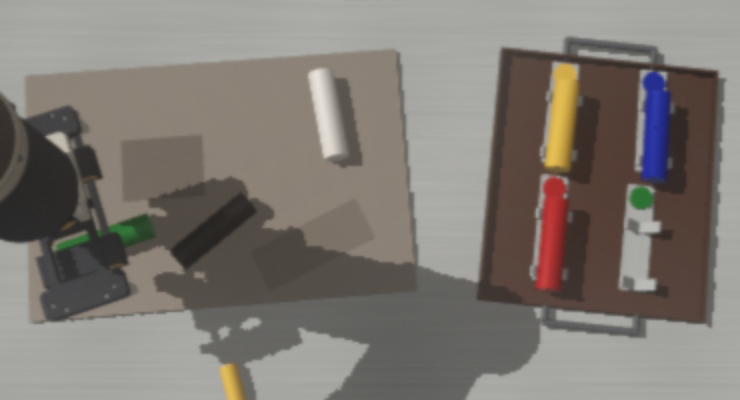

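Blue is in its rest at (655,130), with its middle at about x 0.574. Black (213,232) and white (328,115) are unmoved, and the gripper straddles green at (105,237).

Request:
step_arm:
  series:
    - {"xyz": [-0.35,-0.1,2],"rotation": [0,0,0],"claw": 0.6}
    - {"xyz": [-0.35,-0.1,4],"rotation": [0,0,0],"claw": 0.6}
    - {"xyz": [-0.35,-0.1,4.7],"rotation": [0,0,0],"claw": 0.6}
    - {"xyz": [-0.35,-0.1,4.7],"rotation": [0,0,0],"claw": 0.6}

```text
time: 22.08
ee_pos: [0.4555, 0.3379, 0.0132]
tool_rot: [0.815, -0.579, 0.0, 0.0]
wrist_force: [0.2, 0.1, -0.1]
grip_width: 0.6
finger_force: 0.0
```

Request:
step_arm:
  series:
    - {"xyz": [0,0,0],"rotation": [0,0,0],"claw": 0.4}
    - {"xyz": [0,0,0],"rotation": [0,0,0],"claw": 0.2}
    - {"xyz": [0,0,0],"rotation": [0,0,0],"claw": 0.1}
    - {"xyz": [0,0,0],"rotation": [0,0,0],"claw": 0.1}
    - {"xyz": [0,0,0],"rotation": [0,0,0],"claw": 0.1}

```text
time: 22.7
ee_pos: [0.4553, 0.3383, 0.0133]
tool_rot: [0.815, -0.579, 0.0, -0.0]
wrist_force: [-1.1, -0.7, 5.2]
grip_width: 0.312
finger_force: 30.0
```

Request:
step_arm:
  series:
    - {"xyz": [0,0,-2],"rotation": [0,0,0],"claw": 0.1}
    - {"xyz": [0,0,-5],"rotation": [0,0,0],"claw": 0.1}
    - {"xyz": [0,0,-8],"rotation": [0,0,0],"claw": 0.1}
    - {"xyz": [0,0,-9],"rotation": [0,0,0],"claw": 0.1}

```text
time: 23.2
ee_pos: [0.4557, 0.3388, 0.1043]
tool_rot: [0.815, -0.579, -0.0, -0.001]
wrist_force: [0.4, 0.3, -2.2]
grip_width: 0.309
finger_force: 30.0
```

```bash
python3 -c "
from h import *
from workcell import bot
go(bot,*REST['green'],.10)"
```

```text
t 23.2 pos [0.4557 0.3388 0.1043] yaw -1.235 q [ 0.98  0.29 -0.39  0.   -0.89 -0.65] F [ 0.4  0.3 -2.2] grip 0.309 30.0
 shift cm [54.5  20.75  0.31] rot [-0.003  0.    -1.135]
```

Request:
step_arm:
  series:
    - {"xyz": [3.5,1.3,0],"rotation": [0,0,-0.07],"claw": 0.1}
    - {"xyz": [8.5,3.3,0],"rotation": [0,0,-0.18],"claw": 0.1}
    - {"xyz": [14,5.3,0],"rotation": [0,0,-0.3],"claw": 0.1}
    - {"xyz": [19.5,7.4,0],"rotation": [0,0,-0.42],"claw": 0.1}
    - {"xyz": [25,9.5,0],"rotation": [0,0,-0.54],"claw": 0.1}

```text
time: 23.82
ee_pos: [0.447, 0.0689, 0.1021]
tool_rot: [0.941, -0.338, -0.0, 0.0]
wrist_force: [1.3, 0.1, -1.7]
grip_width: 0.309
finger_force: 30.0
```

```bash
python3 -c "
from h import *
from workcell import bot
go(bot,*REST['green'],.10)"
```

```text
t 23.82 pos [0.447  0.0689 0.1021] yaw -0.69 q [ 0.59  0.12 -0.63 -0.   -0.82  0.29] F [ 1.3  0.1 -1.7] grip 0.309 30.0
 shift cm [19.36 24.61  0.22] rot [ 0.001  0.001 -0.59 ]
```

Request:
step_arm:
  series:
    - {"xyz": [3.5,4.5,0],"rotation": [0,0,-0.12],"claw": 0.1}
    - {"xyz": [7.3,9.2,0],"rotation": [0,0,-0.25],"claw": 0.1}
    - {"xyz": [11,14,0],"rotation": [0,0,-0.38],"claw": 0.1}
    - {"xyz": [14.7,18.7,0],"rotation": [0,0,-0.5],"claw": 0.1}
    - {"xyz": [18,22.8,0],"rotation": [0,0,-0.59],"claw": 0.1}

```text
time: 24.45
ee_pos: [0.4393, -0.2215, 0.102]
tool_rot: [0.999, -0.051, -0.001, -0.0]
wrist_force: [0.8, 0.2, -1.8]
grip_width: 0.311
finger_force: 30.0
```

```bash
python3 -c "
from h import *
from workcell import bot
go(bot,*REST['green'],.0475)"
```

```text
t 24.45 pos [ 0.4393 -0.2215  0.102 ] yaw -0.102 q [-0.07  0.18 -0.55 -0.   -0.84  1.54] F [ 0.8  0.2 -1.8] grip 0.311 30.0
 shift cm [0.26 2.25 5.45] rot [-0.     0.001 -0.002]
```

Request:
step_arm:
  series:
    - {"xyz": [0.25,2.2,0],"rotation": [0,0,0],"claw": 0.1}
    - {"xyz": [0.25,2.2,2],"rotation": [0,0,0],"claw": 0.1}
    - {"xyz": [0.25,2.2,4],"rotation": [0,0,0],"claw": 0.1}
    - {"xyz": [0.25,2.2,5.4],"rotation": [0,0,0],"claw": 0.1}
    - {"xyz": [0.25,2.2,5.4],"rotation": [0,0,0],"claw": 0.1}

```text
time: 25.08
ee_pos: [0.4393, -0.2415, 0.0475]
tool_rot: [0.999, -0.052, -0.002, -0.0]
wrist_force: [-0.2, 0.1, -1.2]
grip_width: 0.312
finger_force: 30.0
```

```bash
python3 -c "
from h import *
from workcell import bot
bot.get_image('top')
go(bot,*REST['green'],.0250)"
```

```text
t 25.12 pos [ 0.4401 -0.2416  0.0484] yaw -0.104 q [-0.11  0.27 -0.59  0.   -0.71  1.58] F [-0.7 -0.1 -1.9] grip 0.312 30.0
 shift cm [-0.03  0.26  2.34] rot [ 0.     0.001 -0.004]
```

Request:
step_arm:
  series:
    - {"xyz": [0,0.25,0.8],"rotation": [0,0,0],"claw": 0.1}
    - {"xyz": [0,0.25,1.6],"rotation": [0,0,0],"claw": 0.1}
    - {"xyz": [0,0.25,2.1],"rotation": [0,0,0],"claw": 0.1}
    - {"xyz": [0,0.25,2.25],"rotation": [0,0,0],"claw": 0.1}
    - {"xyz": [0,0.25,2.25],"rotation": [0,0,0],"claw": 0.1}

```text
time: 25.75
ee_pos: [0.4402, -0.2443, 0.0264]
tool_rot: [0.999, -0.052, -0.0, 0.0]
wrist_force: [-0.0, -0.5, -2.0]
grip_width: 0.309
finger_force: 30.0
```

Request:
step_arm:
  series:
    - {"xyz": [0,0,0.1],"rotation": [0,0,0],"claw": 0.1}
    - {"xyz": [0,0,0.1],"rotation": [0,0,0],"claw": 0.1}

```text
time: 26.0
ee_pos: [0.4405, -0.2444, 0.0258]
tool_rot: [0.999, -0.052, 0.0, 0.0]
wrist_force: [-1.0, 0.0, 2.8]
grip_width: 0.309
finger_force: 30.0
```

Contact. Release, lift and clear the view.

Request:
step_arm:
  series:
    - {"xyz": [0,0,0.05],"rotation": [0,0,0],"claw": 0.1}
    - {"xyz": [0,0,0.05],"rotation": [0,0,0],"claw": 0.4}
    - {"xyz": [0,0,0],"rotation": [0,0,0],"claw": 0.6}
    - {"xyz": [0,0,0],"rotation": [0,0,0],"claw": 0.6}
    - {"xyz": [0,0,0],"rotation": [0,0,0],"claw": 0.6}

```text
time: 26.62
ee_pos: [0.4402, -0.2442, 0.0253]
tool_rot: [0.999, -0.052, -0.0, -0.0]
wrist_force: [-1.2, 0.0, 0.4]
grip_width: 0.597
finger_force: 0.0
```

Request:
step_arm:
  series:
    - {"xyz": [0,0,-2],"rotation": [0,0,0],"claw": 0.6}
    - {"xyz": [0,0,-5],"rotation": [0,0,0],"claw": 0.6}
    - {"xyz": [0,0,-9],"rotation": [0,0,0],"claw": 0.6}
    - {"xyz": [0,0,-12],"rotation": [0,0,0],"claw": 0.6}

```text
time: 27.12
ee_pos: [0.4404, -0.2443, 0.147]
tool_rot: [0.999, -0.052, 0.001, 0.0]
wrist_force: [0.5, 0.0, -0.4]
grip_width: 0.6
finger_force: 0.0
```

Request:
step_arm:
  series:
    - {"xyz": [0,-6,0],"rotation": [0,0,0],"claw": 0.6}
    - {"xyz": [0,-12,0],"rotation": [0,0,0],"claw": 0.6}
    - {"xyz": [0,-18,0],"rotation": [0,0,0],"claw": 0.6}
    - {"xyz": [0,-24,0],"rotation": [0,0,0],"claw": 0.6}
    - {"xyz": [0,-30,0],"rotation": [0,0,0],"claw": 0.6}

```text
time: 27.75
ee_pos: [0.4714, 0.0561, 0.1457]
tool_rot: [0.999, -0.052, 0.0, -0.0]
wrist_force: [0.9, -0.1, -0.7]
grip_width: 0.602
finger_force: 0.0
```

Run:
```python
from h import *
from workcell import bot
d=bot.get_image("top");R['green']=[(40,80)]
hsv=cv2.cvtColor(d["image"],cv2.COLOR_BGR2HSV)
for c in R:
  M=sum(cv2.inRange(hsv,(a,90,20),(b,255,255)) for a,b in R[c]);M[:,:335]=0;M[:115]=0;M[245:]=0
  if c in('red','yellow'):M=mask(d["image"],c);M[:,:335]=0;M[:115]=0
  n,l,s,cc=cv2.connectedComponentsWithStats(M)
  for i in range(1,n):
    if s[i,4]>200:
      m,an,L,W,mm=axis(ray(d,np.argwhere(l==i)[:,::-1],.032))
      u=np.array([np.cos(an),np.sin(an)]);mid=mm-u*(L/2-.05);r=np.array(REST[c][:2])
      print(c,s[i,4],m,'yaw',round(an,3),'L',round(L,3),'mid',mid,'err',(mid-r).round(4))
cv2.imwrite("pics/r5.png",cv2.resize(d["image"][90:290,70:440],None,fx=2,fy=2))
```

```text
red 585 [ 0.46108465 -0.14785287] yaw -0.08 L 0.12 mid [ 0.45267014 -0.14717438] err [ 0.0022 -0.0004]
yellow 576 [ 0.58998686 -0.16169802] yaw -0.117 L 0.121 mid [ 0.58217195 -0.16078097] err [-0.0014  0.    ]
green 607 [ 0.45222762 -0.24456541] yaw -0.094 L 0.116 mid [ 0.44576971 -0.24395391] err [0.0063 0.0002]
blue 644 [ 0.58008897 -0.26516257] yaw -0.055 L 0.124 mid [ 0.57091959 -0.26465537] err [-0.004   0.0014]
```

View pics/r5.png

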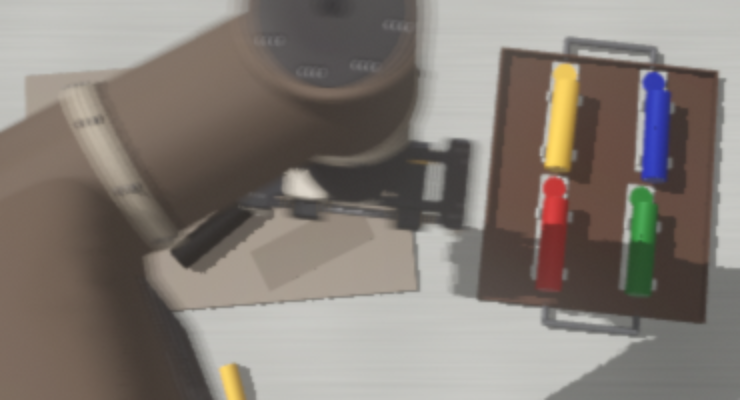

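All four bars are in their rests. The green end is in shadow, so I check lengthwise centring with depth, which shadow does not affect.

Run:
```python
from h import *
from workcell import bot
d=bot.get_image("top");P=pts(d)
for c,(x,y,a) in REST.items():
    D=P[...,:2]-(x,y);u=np.array([np.cos(a),np.sin(a)]);s=D@u;n=D@[-u[1],u[0]]
    M=(abs(n)<.009)&(abs(s)<.08)&(P[...,2]>.036)&(P[...,2]<.06)
    print(c,M.sum(),'s',s[M].min().round(4),s[M].max().round(4),'mid',((s[M].min()+s[M].max())/2).round(4),'mean',s[M].mean().round(4),'topz',np.median(P[M][:,2]).round(4),'n',n[M].mean().round(4))
```

```text
red 385 s -0.0522 0.0486 mid -0.0018 mean -0.0025 topz 0.0443 n 0.0004
yellow 369 s -0.0518 0.0496 mid -0.0011 mean -0.0026 topz 0.0444 n 0.0003
green 373 s -0.0463 0.054 mid 0.0039 mean 0.0039 topz 0.0443 n 0.0005
blue 353 s -0.055 0.0455 mid -0.0047 mean -0.0064 topz 0.0444 n 0.0007
```

```bash
python3 -c "
from workcell import bot
print(bot.finish_job())"
```

```text
the job is handed in; nothing more can be done
None
```

All four coloured bars are set down in their matching rests, at most about 6 mm off centre lengthwise by depth (12 mm allowed); the white bar and graphite rod were never touched, and the job is handed in at about 28 s, with no verdict returned.

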